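Lay the standing pH meter down in its charging cradle

TASK

The handheld meter was left standing on end in its charging cradle: tip it over onto its back, towards the cradle's open end, by pushing or guiding it high up while its bottom edge stays on the bed, and let it down under control instead of letting it fall (a centimetre of drop at the very end is fine). Once it lies in the bed with the screen up, slide it fully home until its foot end meets the end stop and let go. Treat it gently, with no hard pushing or squeezing, and leave everything else where it is.

Things in the scene. Friction and masses are not known exactly. Their poses are not given: they have to be found in the camera images.
- meter: Handheld pH meter, dark plastic block 36 (x, thickness) x 92 (y, too wide to grasp) x 180 mm (z, length), 0.28 to 0.56 kg, centre of mass at mid-body. Origin: centre of the foot face, on which it stands at the start, screen towards the end stop. +z runs from foot to head, +x out of the face with screen and keys. It is to end lying on its plain back, the -x face.
- meter_foot (a point): Centre of the meter's foot face (36 x 92 mm), same as the meter's origin; axes as the meter. The meter's casing bears at most 40 N from the fingers; sliding it on the bed takes about 2 to 7 N.
- meter_head (a point): Centre of the meter's flat head face, 180 mm from the foot along the meter's +z; axes as the meter.
- meter_heel (a point): Middle of the bottom edge of the meter's back, 18 mm from the foot centre along the meter's -x: the edge it pivots on when pushed near the head, and which must stay down on the bed. Past about 11 degrees of tilt the meter falls by itself unless it is held up.
- cradle: Fixed white charging cradle. Origin: centre of its underside, on the bench; +x points to the end stop, roughly the robot's left (world +y, within 0.35 rad). Flat bed 55 mm above the bench from x = -100 to +75 mm; two side cheeks, inner faces at y = -51 and +51 mm, 14 mm above the bed. The meter starts standing with its foot centre near x = +38 mm; the -100 end is open.
- cradle_stop (a point): On the bed at the middle of the end stop's inner face (x = +75, y = 0, z = 55 mm of the cradle); the stop rises 27 mm above the bed, 12 mm thick. Axes as the cradle. At the cradle's open end the freshly laid meter's head overhangs by about 60 mm, so a finger can be under it and be drawn out; slid home it overhangs 5 mm.
- cup: Bystander: clear open sample cup, 72 mm across, 85 mm high, beside the cradle; origin under its centre.
- buffer: Bystander: small bottle, 48 mm across, 95 mm high, beside the cradle; origin under its centre.
- jar: Bystander: white jar, 64 mm across, 65 mm high; origin under its centre.
- carton: Bystander: plain cardboard carton standing, 45 x 75 x 125 mm high; origin under its centre.
- lid_cap: Bystander: white cup lid lying on the bench, 74 mm across, 14 mm high; origin under its centre.
- spatula: Bystander: steel spatula lying on the bench, 190 mm long; its x runs along it.
Things that resemble listed ones, but are neither listed nor needed, are in the scene too. What is meant by the meter is not purple, red or turquoise, and is the larger of those in its own colour.

How it is judged (in metres and radians):
On the way, in this order (a step that is already met when the one before it is completed fails the run):
1. the meter has been tipped past its balance (over 0.35 rad), pivoting on its heel (angle between meter's own z axis and vertical above 0.35 rad and z of meter_heel in the frame of cradle below 0.067 m).
2. it lies on its back on the bed, screen up (angle between meter's own x axis and vertical below 0.08 rad and z of meter_foot in the frame of cradle below 0.08 m and z of meter_head in the frame of cradle below 0.082 m and angular speed of meter below 0.3 rad/s), for 0.2 s.
At the end, for the whole second after the job is handed in: The meter lies at rest on its back on the cradle's bed between the cheeks, screen up within 0.08 rad, its foot face within 4 mm of the end stop, released (angle between meter's own x axis and vertical below 0.08 rad and z of meter_foot in the frame of cradle below 0.08 m and z of meter_head in the frame of cradle below 0.082 m and x of meter_foot in the frame of cradle between 0.071 and 0.08 m and linear speed of meter below 0.02 m/s and angular speed of meter below 0.1 rad/s and contact force between the fingers and meter below 0.1 N); the robot touches nothing.
It fails at once if the meter falls freely: it turns faster than 4.5 rad/s (a free drop of its head from more than about 2 cm) (angular speed of meter above 4.5 rad/s).
It fails at once if the meter is lifted: its heel rises more than 12 mm off the bed (z of meter_heel in the frame of cradle above 0.067 m).
It fails at once if the fingers press or squeeze the meter with more than 40 N (contact force between the fingers and meter above 40 N).
It fails at once if a bystander is moved more than 25 mm: clear open sample cup, buffer bottle, jar, sachet carton, cup lid, spatula (distance of any of cup, buffer, jar, carton, lid_cap, spatula from where it was at the start of the episode above 0.025 m).
It also fails if it takes over 61 s, if anything falls off the work surface, if the arm or the gripper's body presses on something with over 40 N, if the wrist force passes 120 N, or if a joint passes its speed limit or range.

ROBOT

A 6-joint arm with a two-finger parallel gripper is mounted at the origin on the work surface. World frame = base frame: x ahead of the robot, y to its left, z up, the work surface at z = 0. Lengths are in m, angles in degrees, forces in N, time in s.
With the tool pointing down it reaches from about 0.4 to 0.825 m from the base axis. Payload 7 kg.
Tool frame: the origin (TCP) lies midway between the tips of the shut fingers; the grasp point (between the pads) lies 19 mm behind it; z points along the fingers, y is the line along which they close (so a half turn about z gives the same grasp; the last joint's range is limited). The gripper opens to 88 mm and grips with 3 to 60 N. Pads are 19 mm wide; open, the fingers measure 130 mm over their backs; the gripper's body (78 mm by 193 mm) begins 47 mm behind the grasp point.
Start: joints at [-60.728, 20.546, 0.682, 0, -70.136, -16.507], TCP at [0.149, -0.658, 0.227] pointing down, gripper open.
Joint ranges: [-176.03, 176.03], [-82.01, 121.73], [-58.28, 71.71], [-173.87, 95.51], [-174.79, -0.11], [-173.66, 173.66]. Speed limits (degrees/s): [136.94, 136.94, 172.46, 180, 180, 180].

INTERFACE

Orientations are given as [roll, pitch, yaw] about the fixed x, y, z axes, in that order (R = Rz(yaw) Ry(pitch) Rx(roll)).
In Python, from plant import r gives the robot as it stands.
- The arm moves only by the tool carry_out, never from a script. Its argument "deltas" is a list of rows, each a list of 3 entries, a list of its own where there are three numbers: the opening, from 0 (shut) to 1 (fully open), then the shift along the tool's x, y, z in mm, then the turn, a rotation vector about the tool's x, y, z in rad. In form: [[gripper, [tx, ty, tz], [rx, ry, rz]], ...]. A call has 1 to 12 rows; each row is the pose to reach, as a shift and turn from the pose commanded when the call began, along the tool's axes at that moment; what a row does not reach only later rows make up. A row lasts 1/10 s, in which the tool goes at most 50 mm and 8.59 degrees, less where a joint would pass 70% of its speed; a pose out of reach is approached as far as the arm can. A call with a gripper value outside its range is refused whole. The fingers move at their own pace and stop on an object; "squeeze" is the grip in N (left out, the last holds). Time passes only in rows, so rows that repeat a pose let the fingers close. It gives the time, the measured TCP pose, the force, the opening and the grip force at its end, in the units of the state.
- r.get_state(): the state, without advancing time (a new reading comes with each control period).
- r.capture(name): name is "side" or "top"; returns (picture, depth): 480x640x3 uint8, red, green, blue; 480x640 float32, m along the optical axis (not along the pixel's ray), 0 where there is no reading.
- r.get_calibration(name): a dict with "fov_y" (degrees; the focal length in pixels is half the picture's height over the tangent of half this angle, whatever the lens; pixels are square), "cx", "cy" (the principal point, pixels), "distortion" ([k1, k2, p1, p2, k3] as OpenCV has them; the pictures are not rectified), "view" (4x4, takes a point from world to camera coordinates). Camera axes: x right, y down, z forward; pixel columns grow to the right and rows downward; lengths in m; the calibration is good to about 2 mm. A picture is of the moment at which its call begins. get_calibration takes no time and is no camera call.
- r.close_job(): hands the job in; it is judged then, once.
The state is a dict: "time_s": time; "joints": joint angles; "qd": joint speeds; "joint_torque": joint torques, N m; "tcp_pos": TCP position; "eef_rot": TCP orientation; "contact_force": force on the tool from outside, world axes, zero at the start; "moment": the same for the moment, N m; "gripper_width": finger opening in m; "gripper_force": force on a finger pad.
Only numpy, scipy, OpenCV 4.12 (cv2) and the standard library are available. Lean on these libraries where they do the work, as an engineer would, in place of code of your own. Each camera call takes 0.05 s, during which the arm holds its last target. There are 200 camera calls.

## Working session

There is one attempt and no reset: what is moved stays moved. The work goes in short steps, Python scripts to look and compute and a tool call to move; the robot and the scene stay as the last step left them, time stands still between calls to the robot, and variables do not carry over. Pictures are saved under pics/ and viewed, at most 10 in all, crops included, and the job is handed in when it is done.

Besides the shell and the picture viewer there is one more tool, called after "Request:" in YAML: its name, and indented under it one key for each argument. carry_out: Moves the arm, as the interface text tells. Its arguments: {"type":"object","properties":{"deltas":{"type":"array"},"squeeze":{"type":"number"}},"required":["deltas"]}

```bash
mkdir -p pics; cat > h.py <<'E'
import numpy as np, cv2
from plant import r
def cal(n):
    c=r.get_calibration(n); f=240/np.tan(np.radians(c["fov_y"])/2)
    K=np.array([[f,0,c["cx"]],[0,f,c["cy"]],[0,0,1]]); return K,np.array(c["distortion"],float),np.array(c["view"])
def ray(n,uv):
    K,d,V=cal(n); p=cv2.undistortPoints(np.array(uv,float).reshape(-1,1,2),K,d).reshape(-1,2)
    R,t=V[:3,:3],V[:3,3]; return -R.T@t, np.c_[p,np.ones(len(p))]@R
def onplane(n,uv,z):
    o,D=ray(n,uv); return o+D*((z-o[2])/D[:,2])[:,None]
def cloud(n,depth):
    v,u=np.mgrid[:480,:640]; o,D=ray(n,np.c_[u.ravel(),v.ravel()])
    return (o+D*depth.reshape(-1,1)).reshape(480,640,3)
def proj(n,P):
    K,d,V=cal(n); return cv2.projectPoints(np.array(P,float).reshape(-1,3),cv2.Rodrigues(V[:3,:3])[0],V[:3,3],K,d)[0].reshape(-1,2)
E
python3 - <<'E'
from h import *
for n in ("side","top"):
    p,d=r.capture(n); cv2.imwrite(f"pics/{n}0.png",p[:,:,::-1]); np.savez(f"{n}0.npz",p=p,d=d)
    print(n,r.get_calibration(n),(d>0).mean())
print(r.get_state())
E
```

```text
side {'fov_y': 43.248625468833495, 'cx': 324.22995711779896, 'cy': 236.37545347649515, 'distortion': array([0.0206386, 0.       , 0.       , 0.       , 0.       ]), 'view': array([[-0.85147894, -0.52434946,  0.00642319,  0.51006405],
       [-0.36794246,  0.58867609, -0.71977691,  0.32036881],
       [ 0.37363346, -0.61523825, -0.69417572,  1.29222712],
       [ 0.        ,  0.        ,  0.        ,  1.        ]])} 0.9959993489583333
top {'fov_y': 53.60900468333798, 'cx': 317.4730930500793, 'cy': 239.74720324689713, 'distortion': array([0.02413191, 0.        , 0.        , 0.        , 0.        ]), 'view': array([[ 0.00591288, -0.99958631, -0.02814675,  0.0529123 ],
       [-0.99819822, -0.00421927, -0.0598541 ,  0.58616149],
       [ 0.05971058,  0.02844995, -0.99781023,  1.08317046],
       [ 0.        ,  0.        ,  0.        ,  1.        ]])} 0.9959928385416666
{'time_s': 0.1, 'joints': array([-6.07273177e+01,  2.05853711e+01,  6.39991634e-01, -1.65006352e-02,
       -7.01351542e+01, -1.65062421e+01]), 'qd': array([ 0.08031456, -0.09627441,  0.14432033,  0.06900934,  0.0492519 ,
       -0.03296612]), 'joint_torque': array([-2.06312514e-03, -5.84161663e+01,  2.93751776e+01,  7.01551393e+00,
        1.01268434e-02, -6.25587109e-05]), 'tcp_pos': array([ 0.14902888, -0.65790968,  0.22574974]), 'eef_rot': array([ 1.79918377e+02, -8.00975794e-03, -1.67239172e+02]), 'contact_force': array([ 0.76473052, -0.00181094, -0.92247399]), 'moment': array([-0.00794997, -0.01921663,  0.00508187]), 'gripper_force': 0.0, 'gripper_width': 0.08725189447395723}
```

View pics/side0.png

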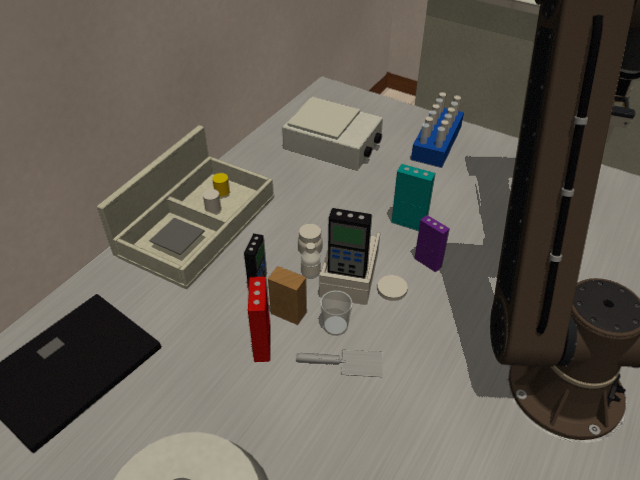

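View pics/top0.png

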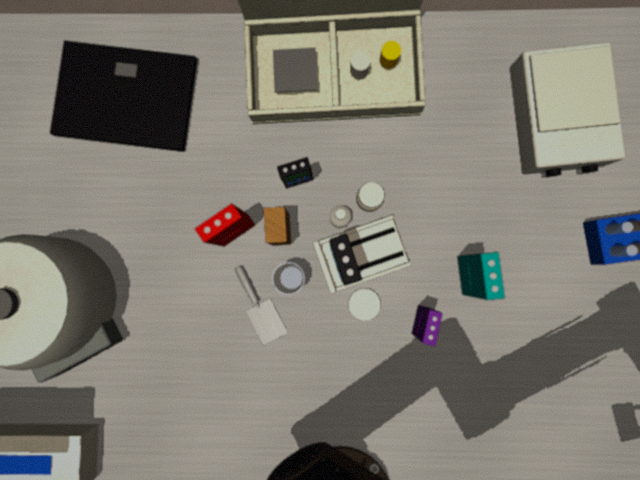

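The side view shows the black meter standing in the white cradle (head near (350,215)). The top view shows its head at (345,258), the end stop at left and the open end at right, with buffer (340,215), jar (370,195), cup (289,277) and lid (365,303) around it. Now I'll measure it.

```bash
python3 - <<'E'
from h import *
C={}
for n in ("side","top"):
    f=np.load(n+"0.npz"); C[n]=(f["p"].astype(int),cloud(n,f["d"]))
def rect(P,name):
    (c,s,a)=cv2.minAreaRect((P[:,:2]*1000).astype(np.float32)); print(name,len(P),np.round(c,1),np.round(s,1),round(a,1),"z",np.round(np.percentile(P[:,2],[5,50,95])*1000,1))
p,X=C["top"]
box=np.zeros((480,640),bool); box[205:300,305:420]=1
z=X[...,2]
k=cv2.getStructuringElement(cv2.MORPH_RECT,(3,3))
def big(m):
    m=cv2.morphologyEx(m.astype(np.uint8),cv2.MORPH_OPEN,k); _,l,s,_=cv2.connectedComponentsWithStats(m); i=1+s[1:,4].argmax(); return l==i
rect(X[big(box&(z>.215)&(z<.26))],"head top")
bed=big(box&(z>.045)&(z<.062)); rect(X[bed],"bed")
rect(X[big(box&(z>.045)&(z<.09))],"cradle all")
rect(X[big(box&(z>.0635)&(z<.076))],"cheek")
rect(X[box&(z>.077)&(z<.09)],"stop")
ps,Xs=C["side"]; b2=np.zeros((480,640),bool); b2[195:310,310:395]=1; zs=Xs[...,2]
rect(Xs[big(b2&(zs>.222)&(zs<.25))],"head side")
rect(Xs[big(b2&(zs>.045)&(zs<.062))],"bed side")
# independent ray: dark head corners in top view on z=.235
m=np.zeros((480,640),bool); m[225:295,320:372]=1
m=big(m&(z>.2)); 
cn=max(cv2.findContours(m.astype(np.uint8),0,2)[0],key=cv2.contourArea)
bx=cv2.boxPoints(cv2.minAreaRect(cn)); print(bx, np.round(onplane("top",bx,.235)*1000,1))
# heights around
for nm,(u,v) in dict(buffer=(340,215),jar=(370,195),cup=(289,277),lid=(365,303),carton=(277,225),turq=(487,275),purple=(430,325),blk=(295,170),red=(220,222)).items():
    q=X[v-4:v+5,u-4:u+5].reshape(-1,3); print(nm,np.round(np.median(q,0)*1000))
big2=cv2.resize(p[200:310,290:430].astype(np.uint8),None,fx=5,fy=5,interpolation=2); cv2.imwrite("pics/crop.png",big2[:,:,::-1])
E
```

```text
head top 968 [537.6  -1.7] [91.7 36.3] 18.6 z [231.7 234.6 237.2]
bed 2223 [566.2 -78.9] [102.2 109.7] 19.7 z [51.5 54.8 58. ]
cradle all 2589 [565.9 -78. ] [118.3 111.6] 19.3 z [51.6 55.2 69.1]
cheek 140 [509.6 -83.3] [ 7.9 84.4] 19.6 z [64.9 68.6 71.8]
stop 305 [555.1  36.5] [ 59.4 169.6] 83.9 z [78.1 81.4 85.2]
head side 562 [534.9  -2.1] [91.3 41.7] 17.1 z [224.9 232.2 235.5]
bed side 114 [508.8  96.2] [54.7 21.3] 32.3 z [46.3 53.9 59.7]
[[327.90005 238.70001]
 [346.50003 232.5    ]
 [362.1     279.3    ]
 [343.50003 285.5    ]] [[575.   30.3 235. ]
 [586.6  -4.2 235. ]
 [500.1 -33.2 235. ]
 [488.4   1.1 235. ]]
buffer [635.   5.  94.]
jar [683. -62.  65.]
cup [499. 122.   4.]
lid [441. -54.  14.]
carton [610. 138. 125.]
turq [ 509. -279.  180.]
purple [ 406. -177.  137.]
blk [725. 101. 135.]
red [611. 245. 180.]
```

View pics/crop.png

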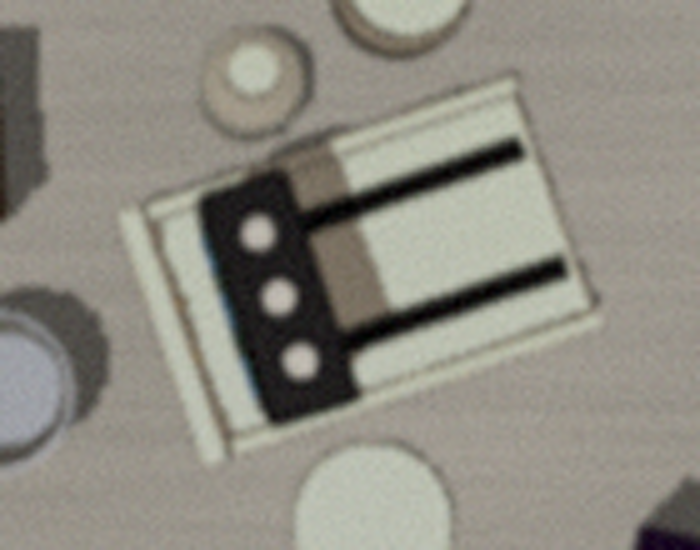

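The crop shows the meter's head as a dark block between the cheeks, the stop strip at its left (screen side), and the open end at right. Measurements agree: head top z=235 mm, bed 55 mm, and cradle +x = (-0.33, 0.944). The foot works out at x≈+37 mm, y≈+1 mm.

Plan: straddle the head with the fingers front and back, roll the meter over its heel with the back finger as support, then push it home with the fingers shut. First I'll check reach with the tool tilted, in free air.

```bash
cat >> h.py <<'E'
from scipy.spatial.transform import Rotation as Ro
U=np.array([-.327,.945,0]);U/=np.linalg.norm(U); V=np.array([-U[1],U[0],0]); Z=np.array([0,0,1.])
O=np.array([.5513,-.0361,0])
def W(s,t,z): return O+(s*U+t*V)/1000+Z*z/1000   # cradle mm -> world m
def C(p): q=np.array(p)-O; return np.round([q@U*1000,q@V*1000,q[2]*1000],1)
def toolR(phi): # y_tool=U tilted, z from down towards +U by phi deg
    p=np.radians(phi); z=np.sin(p)*U-np.cos(p)*Z; y=np.cos(p)*U+np.sin(p)*Z; return np.c_[np.cross(y,z),y,z]
def cur(st=None):
    st=st or r.get_state(); return np.array(st["tcp_pos"]),Ro.from_euler("xyz",st["eef_rot"],degrees=True).as_matrix(),st
def delta(p0,R0,p,R): return np.round(R0.T@(p-p0)*1000,1).tolist(),np.round(Ro.from_matrix(R0.T@R).as_rotvec(),3).tolist()
E
python3 - <<'E'
from h import *
p0=np.array([.149,-.658,.227]);_,R0,_=cur()
print(delta(p0,R0,W(-150,1,330),toolR(0)),delta(p0,R0,W(-150,1,330),toolR(50)),delta(p0,R0,W(-150,1,330),toolR(60)))
E
```

```text
([-545.3, 368.6, -102.6], [0.001, -0.0, -0.11]) ([-545.3, 368.6, -102.6], [-0.87, 0.048, -0.103]) ([-545.3, 368.6, -102.6], [-1.045, 0.058, -0.1])
```

Request:
carry_out:
  deltas:
    - [1, [0, 0, -50], [0, 0, 0]]
    - [1, [0, 0, -103], [0, 0, -0.11]]
    - [1, [-545, 369, -103], [0, 0, -0.11]]
    - [1, [-545, 369, -103], [0, 0, -0.11]]
    - [1, [-545, 369, -103], [0, 0, -0.11]]
    - [1, [-545, 369, -103], [0, 0, -0.11]]
    - [1, [-545, 369, -103], [0, 0, -0.11]]
    - [1, [-545, 369, -103], [0, 0, -0.11]]
    - [1, [-545, 369, -103], [0, 0, -0.11]]
    - [1, [-545, 369, -103], [0, 0, -0.11]]
    - [1, [-545, 369, -103], [0, 0, -0.11]]
    - [1, [-545, 369, -103], [0, 0, -0.11]]

```text
time_s: 1.3
tcp_pos: [0.4919, -0.2915, 0.3288]
eef_rot: [180.0, 0.0, -160.9]
contact_force: [0.7, -1.1, -0.5]
gripper_width: 0.088
gripper_force: 0.0
```

Request:
carry_out:
  deltas:
    - [1, [0, 0, 0], [0, 0, 0]]
    - [1, [0, 0, 0], [0, 0, 0]]

```text
time_s: 1.5
tcp_pos: [0.4915, -0.2922, 0.3282]
eef_rot: [180.0, -0.1, -160.8]
contact_force: [0.4, -0.1, -0.0]
gripper_width: 0.0873
gripper_force: 0.0
```

```bash
python3 - <<'E'
from h import *
p,R,st=cur(); print(C(p),st["joints"].round(1),st["eef_rot"],st["time_s"]); print(delta(p,R,W(-150,1,330),toolR(0)),delta(p,R,W(-150,1,280),toolR(55)))
E
```

```text
[-222.5  140.2  328.2] [-11.1   8.   -2.9  -0.  -79.1 -59.6] [ 1.79956587e+02 -5.85206192e-02 -1.60779720e+02] 1.5
([-139.4, 72.2, -1.9], [0.001, -0.001, 0.002]) ([-139.4, 72.2, 48.1], [-0.959, -0.002, 0.002])
```

Request:
carry_out:
  deltas:
    - [1, [-46, 24, 16], [-0.14, 0, 0]]
    - [1, [-92, 48, 32], [-0.28, 0, 0]]
    - [1, [-139, 72, 48], [-0.42, 0, 0]]
    - [1, [-139, 72, 48], [-0.56, 0, 0]]
    - [1, [-139, 72, 48], [-0.7, 0, 0]]
    - [1, [-139, 72, 48], [-0.84, 0, 0]]
    - [1, [-139, 72, 48], [-0.96, 0, 0]]
    - [1, [-139, 72, 48], [-0.96, 0, 0]]
    - [1, [-139, 72, 48], [-0.96, 0, 0]]

```text
time_s: 2.4
tcp_pos: [0.5984, -0.1821, 0.2792]
eef_rot: [125.0, -0.1, -161.1]
contact_force: [-0.8, -0.0, 1.1]
gripper_width: 0.0877
gripper_force: 0.0
```

```bash
python3 - <<'E'
from h import *
p,R,st=cur(); print(C(p),st["joints"].round(1),np.degrees(np.arctan2(R[:,2]@U,-R[:,2]@Z)),st["time_s"]); print(delta(p,R,W(-150,1,110),toolR(55)),delta(p,R,W(37,1,300),toolR(0)))
a,_=r.capture("top"); b,_=r.capture("side"); cv2.imwrite("pics/tilt.png",cv2.resize(np.hstack([a,b]),(800,300))[:,:,::-1])
E
```

```text
[-153.4    3.2  279.2] [ -24.8   39.4   35.   -43.9 -121.4  -57.7] 54.99683305582212 2.4
([-2.5, -136.6, 99.8], [-0.0, 0.002, -0.003]) ([-1.5, 126.3, 144.0], [0.96, 0.0, -0.004])
```

View pics/tilt.png

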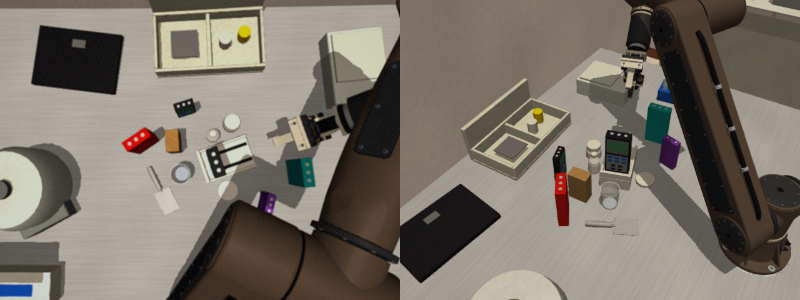

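Tilted pose reachable; the gripper sits at (300,130) at left and the forearm passes right of the turquoise decoy (300,172). Next I'll rehearse the lowered end pose in free air.

Request:
carry_out:
  deltas:
    - [1, [0, -22, 16], [0, 0, 0]]
    - [1, [0, -44, 32], [0, 0, 0]]
    - [1, [0, -66, 48], [0, 0, 0]]
    - [1, [0, -88, 64], [0, 0, 0]]
    - [1, [0, -110, 80], [0, 0, 0]]
    - [1, [0, -137, 100], [0, 0, 0]]
    - [1, [0, -137, 100], [0, 0, 0]]

```text
time_s: 3.2
tcp_pos: [0.5965, -0.1748, 0.1092]
eef_rot: [124.9, -0.2, -160.8]
contact_force: [-0.5, 0.9, -0.8]
gripper_width: 0.088
gripper_force: 0.0
```

```bash
python3 - <<'E'
from h import *
p,R,st=cur(); print(C(p),st["joints"].round(1),np.degrees(np.arctan2(R[:,2]@U,-R[:,2]@Z)),st["contact_force"],st["time_s"])
a,da=r.capture("top"); b,_=r.capture("side"); cv2.imwrite("pics/tilt2.png",cv2.resize(np.hstack([a,b]),(800,300))[:,:,::-1])
E
```

```text
[-145.8    2.7  109.2] [ -23.6   47.1   25.6  -39.2 -108.   -46. ] 55.140469992181224 [-0.52384894  0.93753136 -0.84169879] 3.2
```

View pics/tilt2.png

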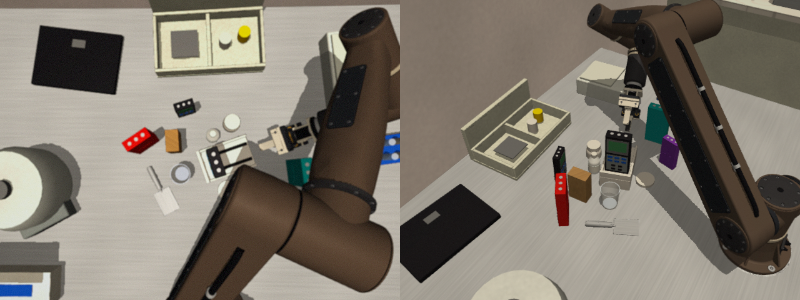

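```bash
cat >> h.py <<'E'
HS,HT=None,None
def plan(th,d,w,H):
    ph=th*55/90; t,p=np.radians(th),np.radians(ph)
    E=np.array([H-180*np.sin(t),55+180*np.cos(t)])
    q=E+d*np.array([np.sin(p),-np.cos(p)])+w/2*np.array([np.cos(p),np.sin(p)])
    return q,ph
E
python3 - <<'E'
from h import *
print("head C",C([.5376,-.0017,.235]),"side",C([.5349,-.0021,.235]))
p,R,st=cur(); hc=C([.5376,-.0017,.235])
print(delta(p,R,W(-140,1,280),toolR(55)),delta(p,R,W(hc[0],hc[1],290),toolR(0)))
E
```

```text
head C [ 37.    1.7 235. ] side [ 37.5   4.4 235. ]
([-0.8, 141.1, -89.6], [-0.002, -0.001, 0.001]) ([-0.4, 251.1, 49.4], [0.958, 0.0, 0.002])
```

Request:
carry_out:
  deltas:
    - [1, [0, 40, -26], [0, 0, 0]]
    - [1, [0, 80, -52], [0, 0, 0]]
    - [1, [0, 122, -80], [0, 0, 0]]
    - [1, [0, 166, -107], [0.12, 0, 0]]
    - [1, [0, 166, -107], [0.25, 0, 0]]
    - [1, [0, 166, -107], [0.39, 0, 0]]
    - [1, [0, 166, -107], [0.53, 0, 0]]
    - [1, [0, 166, -107], [0.67, 0, 0]]
    - [1, [0, 166, -107], [0.81, 0, 0]]
    - [1, [0, 166, -107], [0.96, 0, 0]]
    - [1, [0, 166, -107], [0.96, 0, 0]]
    - [1, [0, 195, -66], [0.96, 0, 0]]

```text
time_s: 4.5
tcp_pos: [0.5789, -0.1234, 0.3116]
eef_rot: [-179.9, 0.2, -161.0]
contact_force: [0.8, 1.9, 0.8]
gripper_width: 0.0877
gripper_force: 0.0
```

```bash
python3 - <<'E'
from h import *
p,R,st=cur(); print(C(p),st["time_s"],delta(p,R,W(37,1.7,300),toolR(0)))
E
```

```text
[-91.5   2.5 311.6] 4.5 ([-0.5, 128.5, 11.4], [-0.002, 0.003, -0.002])
```

Request:
carry_out:
  deltas:
    - [1, [0, 40, 3], [0, 0, 0]]
    - [1, [0, 80, 7], [0, 0, 0]]
    - [1, [-1, 110, 11], [0, 0, 0]]
    - [1, [-1, 128, 11], [0, 0, 0]]
    - [1, [-1, 128, 11], [0, 0, 0]]
    - [1, [-1, 128, 11], [0, 0, 0]]

```text
time_s: 5.1
tcp_pos: [0.5385, -0.0009, 0.3004]
eef_rot: [180.0, 0.2, -160.9]
contact_force: [0.6, 0.2, 0.5]
gripper_width: 0.0875
gripper_force: 0.0
```

```bash
python3 - <<'E'
from h import *
p,R,st=cur(); print(C(p),st["time_s"],delta(p,R,W(37,1.7,207),toolR(0)))
E
```

```text
[ 37.4   0.6 300.4] 5.1 ([1.5, -0.4, 93.4], [0.0, 0.004, 0.0])
```

Lower astride (26 mm inside clearance each side), then close to about 46 mm.

Request:
carry_out:
  deltas:
    - [1, [1, 0, 25], [0, 0, 0]]
    - [1, [1, 0, 50], [0, 0, 0]]
    - [1, [1, 0, 75], [0, 0, 0]]
    - [1, [1, 0, 93], [0, 0, 0]]
    - [0.7, [1, 0, 93], [0, 0, 0]]
    - [0.6, [1, 0, 93], [0, 0, 0]]
    - [0.52, [1, 0, 93], [0, 0, 0]]
    - [0.52, [1, 0, 93], [0, 0, 0]]
    - [0.52, [1, 0, 93], [0, 0, 0]]
    - [0.52, [1, 0, 93], [0, 0, 0]]
  squeeze: 3

```text
time_s: 6.1
tcp_pos: [0.5373, -0.0014, 0.2054]
eef_rot: [180.0, 0.0, -160.9]
contact_force: [-0.1, -0.7, -0.1]
gripper_width: 0.0479
gripper_force: 0.0
```

```bash
python3 - <<'E'
from h import *
p,R,st=cur(); print(C(p),st["time_s"],st["gripper_width"],st["contact_force"])
for ths in ([2,4,6,8,10,12,14,16,18,20,22,24],):
    for th in ths:
        w=36/np.cos(np.radians(th*35/90))+28*np.tan(np.radians(th*35/90))+10
        q,ph=plan(th,28,w,19); print(th,round(w/88,2),delta(p,R,W(q[0],1.7,q[1]),toolR(ph)))
a,_=r.capture("top"); b,_=r.capture("side"); cv2.imwrite("pics/cage.png",np.hstack([cv2.resize(a[200:330,270:440],(400,306)),cv2.resize(b[130:330,240:500],(398,306))])[:,:,::-1])
E
```

```text
[ 37.4   1.9 205.4] 6.1 0.04788774087042296 [-0.08339755 -0.69979146 -0.13103848]
2 0.53 ([-0.2, -0.9, -2.0], [-0.021, 0.001, -0.0])
4 0.53 ([-0.2, -6.4, -2.2], [-0.043, 0.001, -0.0])
6 0.54 ([-0.2, -11.9, -2.2], [-0.064, 0.001, -0.0])
8 0.54 ([-0.2, -17.4, -2.0], [-0.085, 0.001, -0.0])
10 0.55 ([-0.2, -22.8, -1.6], [-0.107, 0.001, -0.0])
12 0.55 ([-0.2, -28.3, -1.0], [-0.128, 0.001, -0.0])
14 0.55 ([-0.2, -33.7, -0.2], [-0.149, 0.001, -0.0])
16 0.56 ([-0.2, -39.0, 0.7], [-0.171, 0.001, -0.0])
18 0.56 ([-0.2, -44.3, 1.9], [-0.192, 0.001, -0.0])
20 0.57 ([-0.2, -49.5, 3.3], [-0.213, 0.001, -0.0])
22 0.58 ([-0.2, -54.7, 4.8], [-0.235, 0.001, -0.0])
24 0.58 ([-0.2, -59.8, 6.5], [-0.256, 0.001, -0.0])
```

View pics/cage.png

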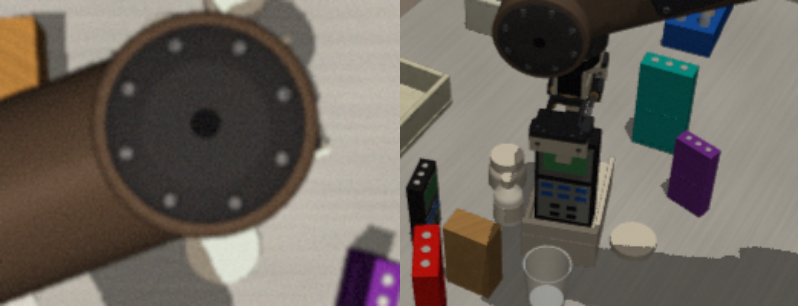

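The side view shows the fingers astride the head (finger in front of the screen at about (565,145)), with the meter still upright. Begin tipping.

Request:
carry_out:
  deltas:
    - [0.52, [0, -1, -2], [-0.02, 0, 0]]
    - [0.52, [0, -6, -2], [-0.04, 0, 0]]
    - [0.52, [0, -12, -2], [-0.06, 0, 0]]
    - [0.53, [0, -17, -2], [-0.08, 0, 0]]
    - [0.53, [0, -23, -2], [-0.11, 0, 0]]
    - [0.53, [0, -28, -1], [-0.13, 0, 0]]
    - [0.54, [0, -34, 0], [-0.15, 0, 0]]
    - [0.54, [0, -39, 1], [-0.17, 0, 0]]
    - [0.55, [0, -44, 2], [-0.19, 0, 0]]
    - [0.55, [0, -49, 3], [-0.21, 0, 0]]
    - [0.56, [0, -55, 5], [-0.235, 0, 0]]
    - [0.57, [0, -60, 6], [-0.256, 0, 0]]

```text
time_s: 7.4
tcp_pos: [0.5568, -0.0586, 0.1986]
eef_rot: [165.2, -0.0, -160.9]
contact_force: [0.2, -1.1, -0.3]
gripper_width: 0.0496
gripper_force: 0.3
```

```bash
cat > nx.py <<'E'
from h import *
import sys
a,b,n,H,d=map(float,sys.argv[1:6]); p,R,st=cur(); print(C(p),"phi",np.degrees(np.arctan2(R[:,2]@U,-R[:,2]@Z)).round(1),st["time_s"],st["gripper_width"],st["gripper_force"],st["contact_force"].round(1))
for th in np.linspace(a,b,int(n)+1)[1:]:
    k=np.radians(th*35/90); w=36/np.cos(k)+d*np.tan(k)+10
    q,ph=plan(th,d,w,H); print(round(th,1),round(w/88,2),*delta(p,R,W(q[0],1.7,q[1]),toolR(ph)))
A,dA=r.capture("top"); B,dB=r.capture("side"); np.savez("last.npz",A=A,dA=dA,B=B,dB=dB)
X=cloud("side",dB); K=(X-O)*1000; c=np.stack([K@U,K@V,K[...,2]],-1)
m=(B.max(2)<70)&(abs(c[...,1])<48)&(c[...,0]>-175)&(c[...,0]<75)&(c[...,2]>60); 
np.save("c.npy",c)
cv2.imwrite(sys.argv[6],np.hstack([cv2.resize(A[180:340,270:470],(400,320)),cv2.resize(B[150:330,250:475],(400,320))])[:,:,::-1])
E
python3 nx.py 24 48 12 19 28 pics/n1.png
```

```text
[-23.1   2.1 198.6] phi 14.8 7.4 0.049624916514660944 0.26093613225384615 [ 0.2 -1.1 -0.3]
26.0 0.59 [-0.4, -4.6, 0.5] [-0.019, -0.0, -0.0]
28.0 0.59 [-0.4, -10.0, 1.3] [-0.041, -0.0, -0.0]
30.0 0.6 [-0.4, -15.2, 2.2] [-0.062, -0.0, -0.0]
32.0 0.6 [-0.4, -20.5, 3.4] [-0.083, -0.0, -0.0]
34.0 0.61 [-0.4, -25.6, 4.7] [-0.105, -0.0, -0.0]
36.0 0.61 [-0.4, -30.7, 6.2] [-0.126, -0.0, -0.0]
38.0 0.62 [-0.4, -35.8, 7.9] [-0.147, -0.0, -0.0]
40.0 0.63 [-0.5, -40.7, 9.7] [-0.169, -0.0, -0.0]
42.0 0.63 [-0.5, -45.6, 11.8] [-0.19, -0.0, -0.0]
44.0 0.64 [-0.5, -50.4, 14.0] [-0.211, -0.0, -0.0]
46.0 0.65 [-0.5, -55.1, 16.4] [-0.233, -0.0, -0.0]
48.0 0.65 [-0.5, -59.7, 18.9] [-0.254, 0.0, -0.0]
```

View pics/n1.png

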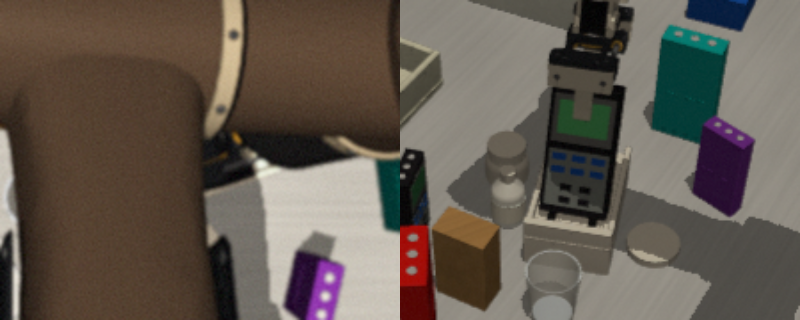

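The meter is leaning back with its foot on the bed (feet near (580,215)), resting in the cage. Continue.

Request:
carry_out:
  deltas:
    - [0.58, [0, -5, 0], [-0.02, 0, 0]]
    - [0.59, [0, -10, 1], [-0.04, 0, 0]]
    - [0.59, [0, -15, 2], [-0.06, 0, 0]]
    - [0.6, [0, -20, 3], [-0.083, 0, 0]]
    - [0.6, [0, -26, 5], [-0.105, 0, 0]]
    - [0.61, [0, -31, 6], [-0.126, 0, 0]]
    - [0.62, [0, -36, 8], [-0.147, 0, 0]]
    - [0.62, [0, -41, 10], [-0.169, 0, 0]]
    - [0.63, [0, -46, 12], [-0.19, 0, 0]]
    - [0.64, [0, -50, 14], [-0.21, 0, 0]]
    - [0.64, [0, -55, 16], [-0.233, 0, 0]]
    - [0.65, [0, -60, 19], [-0.254, 0, 0]]

```text
time_s: 8.7
tcp_pos: [0.5742, -0.1087, 0.165]
eef_rot: [150.7, 0.0, -160.9]
contact_force: [0.9, -2.6, 0.5]
gripper_width: 0.0566
gripper_force: 1.0
```

```bash
python3 nx.py 48 72 12 19 28 pics/n2.png; python3 - <<'E'
from h import *
c=np.load("c.npy"); f=np.load("last.npz"); B=f["B"]
# screen-face points: dark, within cheeks width
m=(abs(c[...,1])<44)&(c[...,0]>-175)&(c[...,0]<75)&(c[...,2]>75)&(c[...,2]<260)
u=np.zeros(m.shape,bool); u[190:300,320:375]=1
P=c[m&u]; q=P[:,[0,2]]
for lo in range(70,230,15):
    k=q[(q[:,1]>lo)&(q[:,1]<lo+15)]; 
    if len(k)>5: print(lo,len(k),np.percentile(k[:,0],[10,50,90]).round())
E
```

```text
[-76.1   2.1 165. ] phi 29.3 8.7 0.05663733768356558 0.99550511687994 [ 0.9 -2.6  0.5]
50.0 0.66 [-0.4, -4.8, 1.4] [-0.021, 0.0, -0.0]
52.0 0.67 [-0.4, -9.8, 3.1] [-0.043, 0.0, -0.0]
54.0 0.67 [-0.4, -14.7, 4.9] [-0.064, 0.0, -0.0]
56.0 0.68 [-0.4, -19.5, 7.0] [-0.085, 0.0, -0.0]
58.0 0.69 [-0.4, -24.2, 9.2] [-0.107, 0.0, -0.0]
60.0 0.7 [-0.4, -28.8, 11.5] [-0.128, 0.0, -0.0]
62.0 0.7 [-0.4, -33.3, 14.0] [-0.149, 0.0, -0.0]
64.0 0.71 [-0.4, -37.7, 16.7] [-0.171, 0.0, -0.0]
66.0 0.72 [-0.4, -42.0, 19.5] [-0.192, 0.0, -0.0]
68.0 0.73 [-0.4, -46.1, 22.5] [-0.213, 0.0, -0.0]
70.0 0.74 [-0.4, -50.2, 25.6] [-0.235, 0.0, -0.0]
72.0 0.75 [-0.4, -54.1, 28.9] [-0.256, 0.0, -0.0]
70 133 [33. 38. 44.]
85 335 [18. 28. 36.]
100 337 [ 3. 11. 20.]
115 330 [-14.  -5.   3.]
130 347 [-32. -23. -14.]
145 320 [-48. -40. -31.]
160 294 [-64. -55. -46.]
175 268 [-82. -72. -54.]
190 194 [-91. -82. -44.]
205 64 [-57. -52. -48.]
220 48 [-60. -56. -52.]
```

Screen-plane fit from depth gives about 48.5° with the heel still near x=+17, so it's tracking as planned. Continue.

Request:
carry_out:
  deltas:
    - [0.66, [0, -5, 1], [-0.02, 0, 0]]
    - [0.67, [0, -10, 3], [-0.043, 0, 0]]
    - [0.68, [0, -15, 5], [-0.064, 0, 0]]
    - [0.69, [0, -19, 7], [-0.085, 0, 0]]
    - [0.7, [0, -24, 9], [-0.107, 0, 0]]
    - [0.71, [0, -29, 12], [-0.128, 0, 0]]
    - [0.72, [0, -33, 14], [-0.15, 0, 0]]
    - [0.73, [0, -38, 17], [-0.17, 0, 0]]
    - [0.74, [0, -42, 20], [-0.19, 0, 0]]
    - [0.75, [0, -46, 22], [-0.213, 0, 0]]
    - [0.76, [0, -50, 26], [-0.235, 0, 0]]
    - [0.77, [0, -54, 29], [-0.256, 0, 0]]

```text
time_s: 10.0
tcp_pos: [0.5849, -0.1397, 0.1131]
eef_rot: [136.0, -0.0, -160.9]
contact_force: [0.9, -0.5, -2.8]
gripper_width: 0.0672
gripper_force: 1.0
```

```bash
cat > fit.py <<'E'
from h import *
c=np.load("c.npy")
u=np.zeros(c.shape[:2],bool); u[190:300,310:385]=1
P=c[u&(abs(c[...,1])<40)&(c[...,0]>-165)&(c[...,0]<60)&(c[...,2]>78)&(c[...,2]<200)]
rng=np.random.default_rng(0); best=None
for _ in range(300):
    a,b,e=P[rng.choice(len(P),3)]; n=np.cross(b-a,e-a); L=np.linalg.norm(n)
    if L<100: continue
    n/=L; i=abs((P-a)@n)<3
    if best is None or i.sum()>best.sum(): best=i
Q=P[best]; m=Q.mean(0); n=np.linalg.svd(Q-m,full_matrices=False)[2][2]; n*=np.sign(n[2])
print(len(P),best.sum(),"normal",n.round(3),"theta",np.degrees(np.arctan2(n[2],n[0])).round(1),"centroid",m.round(1),"s range",np.percentile(Q[:,0],[1,99]).round(),"z",np.percentile(Q[:,2],[1,99]).round())
E
python3 nx.py 72 90 9 19 28 pics/n3.png; python3 fit.py
```

```text
[-108.9    2.1  113.1] phi 44.0 10.0 0.06717639996648767 1.0023244237527251 [ 0.9 -0.5 -2.8]
74.0 0.76 [-0.4, -4.5, 2.0] [-0.021, 0.0, -0.0]
76.0 0.76 [-0.4, -8.9, 4.5] [-0.043, 0.0, -0.0]
78.0 0.77 [-0.4, -13.2, 7.2] [-0.064, 0.0, -0.0]
80.0 0.78 [-0.4, -17.4, 10.0] [-0.085, 0.0, -0.0]
82.0 0.79 [-0.4, -21.5, 12.9] [-0.107, 0.0, -0.0]
84.0 0.8 [-0.4, -25.4, 16.0] [-0.128, 0.0, -0.0]
86.0 0.81 [-0.4, -29.2, 19.2] [-0.149, 0.0, -0.0]
88.0 0.82 [-0.4, -32.9, 22.6] [-0.171, 0.0, -0.0]
90.0 0.84 [-0.4, -36.4, 26.1] [-0.192, 0.0, -0.0]
2183 1316 normal [ 0.286 -0.018  0.958] theta 73.4 centroid [-45.2   0.5 109.9] s range [-140.   29.] z [ 86. 138.]
```

View pics/n3.png

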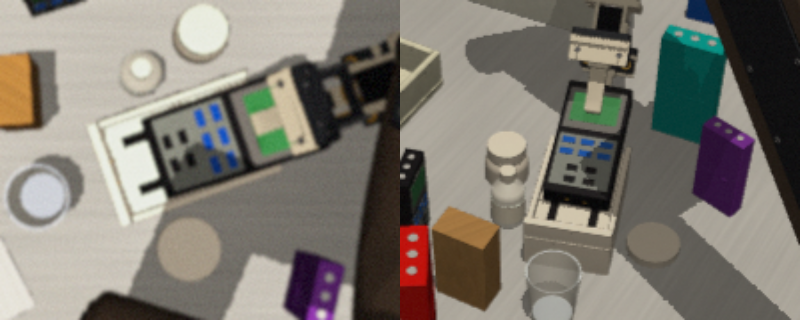

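Tilt is about 73° and the meter sits straight between the cheeks, heel on the bed. Lower the rest, then past contact.

Request:
carry_out:
  deltas:
    - [0.77, [0, -4, 2], [-0.02, 0, 0]]
    - [0.78, [0, -9, 4], [-0.043, 0, 0]]
    - [0.79, [0, -13, 7], [-0.064, 0, 0]]
    - [0.8, [0, -17, 10], [-0.085, 0, 0]]
    - [0.81, [0, -20, 12], [-0.1, 0, 0]]
    - [0.82, [0, -23, 14], [-0.115, 0, 0]]
    - [0.82, [0, -26, 16], [-0.128, 0, 0]]
    - [0.83, [0, -29, 19], [-0.15, 0, 0]]
    - [0.84, [0, -33, 22], [-0.17, 0, 0]]
    - [0.85, [0, -36, 25], [-0.19, 0, 0]]
    - [0.86, [0, -38, 25], [-0.19, 0, 0]]
    - [0.87, [0, -40, 25], [-0.19, 0, 0]]

```text
time_s: 11.3
tcp_pos: [0.5886, -0.1506, 0.0677]
eef_rot: [125.2, -0.0, -160.9]
contact_force: [0.7, 0.8, 0.4]
gripper_width: 0.076
gripper_force: 0.0
```

```bash
python3 nx.py 88 90 1 19 28 pics/n4.png; python3 fit.py
```

```text
[-120.5    2.2   67.7] phi 54.8 11.3 0.07597682517190463 0.0 [0.7 0.8 0.4]
90.0 0.84 [-0.5, 3.1, 2.1] [-0.004, 0.0, -0.0]
1935 1156 normal [-0.002 -0.008  1.   ] theta 90.1 centroid [-57.6   0.   89.5] s range [-155.   20.] z [87. 93.]
```

It lies flat (screen normal vertical, top at z≈90 mm), fingers free. Draw the fingers out along their axis.

Request:
carry_out:
  deltas:
    - [0.87, [0, 0, -10], [0, 0, 0]]
    - [0.87, [0, 0, -25], [0, 0, 0]]
    - [0.87, [0, 0, -45], [0, 0, 0]]
    - [0.87, [0, 0, -65], [0, 0, 0]]
    - [0.87, [0, 0, -85], [0, 0, 0]]
    - [0.5, [0, 0, -90], [0.13, 0, 0]]
    - [0.2, [0, 0, -90], [0.26, 0, 0]]
    - [0, [0, 0, -90], [0.26, 0, 0]]
    - [0, [0, 0, -90], [0.26, 0, 0]]
    - [0, [0, 0, -90], [0.26, 0, 0]]
    - [0, [0, 0, -90], [0.26, 0, 0]]

```text
time_s: 12.5
tcp_pos: [0.6124, -0.2204, 0.119]
eef_rot: [140.0, -0.1, -161.0]
contact_force: [-0.3, 0.6, -0.2]
gripper_width: 0.0335
gripper_force: 0.0
```

```bash
python3 nx.py 88 90 1 19 28 pics/n5.png; python3 fit.py; python3 - <<'E'
from h import *
p,R,_=cur()
for s in (-192,-182): print(delta(p,R,W(s,1,63),toolR(40)))
E
```

```text
[-194.1    2.5  119. ] phi 40.0 12.5 0.03346063260390514 0.0 [-0.3  0.6 -0.2]
90.0 0.84 [-0.8, 27.0, 87.8] [-0.262, 0.0, -0.002]
1669 1236 normal [-0.005 -0.022  1.   ] theta 90.3 centroid [-64.1  -0.3  89.2] s range [-156.   20.] z [86. 93.]
([-1.7, -34.1, 44.1], [-0.001, -0.0, -0.002])
([-1.6, -26.5, 50.5], [-0.001, -0.0, -0.002])
```

View pics/n5.png

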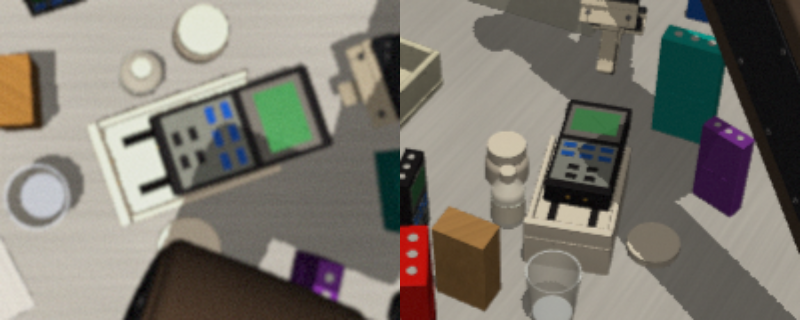

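Meter lying flat, head near (320,105) left panel, gripper clear of it. Shut the fingers and bring them down behind the head.

Request:
carry_out:
  deltas:
    - [0, [0, -12, 14], [0, 0, 0]]
    - [0, [-1, -24, 29], [0, 0, 0]]
    - [0, [-2, -34, 44], [0, 0, 0]]
    - [0, [-2, -34, 44], [0, 0, 0]]
    - [0, [-2, -34, 44], [0, 0, 0]]
    - [0, [-2, -34, 44], [0, 0, 0]]
    - [0, [-2, -34, 44], [0, 0, 0]]

```text
time_s: 13.3
tcp_pos: [0.6144, -0.2176, 0.0652]
eef_rot: [140.2, 0.1, -160.9]
contact_force: [0.4, 0.4, -0.2]
gripper_width: 0.0008
gripper_force: 0.0
```

Request:
carry_out:
  deltas:
    - [0, [0, 3, 2.5], [0, 0, 0]]
    - [0, [0, 6, 5], [0, 0, 0]]
    - [0, [0, 9, 7.5], [0, 0, 0]]
    - [0, [0, 11, 9.5], [0, 0, 0]]
    - [0, [0, 13, 11], [0, 0, 0]]
    - [0, [0, 15, 13], [0, 0, 0]]
    - [0, [0, 17, 14.5], [0, 0, 0]]
    - [0, [0, 19, 16], [0, 0, 0]]
    - [0, [0, 21, 17.5], [0, 0, 0]]
    - [0, [0, 23, 19.5], [0, 0, 0]]

```text
time_s: 14.3
tcp_pos: [0.6041, -0.189, 0.064]
eef_rot: [140.2, 0.0, -160.9]
contact_force: [1.1, -3.7, 0.8]
gripper_width: 0.0003
gripper_force: 1.5
```

```bash
python3 nx.py 88 90 1 19 28 pics/n6.png; python3 fit.py
```

```text
[-1.617e+02  1.000e-01  6.400e+01] phi 39.8 14.3 0.00030899760470701117 1.487226374738384 [ 1.1 -3.7  0.8]
90.0 0.84 [1.6, 37.6, 24.8] [-0.265, 0.0, -0.0]
1753 1284 normal [ 0.004 -0.003  1.   ] theta 89.8 centroid [-56.1   0.5  88.8] s range [-160.   30.] z [86. 92.]
```

Sliding with about 4 N. Foot is at about x=+34, so roughly 41 mm remain.

Request:
carry_out:
  deltas:
    - [0, [0, 2.5, 2], [0, 0, 0]]
    - [0, [0, 5, 4], [0, 0, 0]]
    - [0, [0, 7, 6], [0, 0, 0]]
    - [0, [0, 9.5, 8], [0, 0, 0]]
    - [0, [0, 12, 10], [0, 0, 0]]
    - [0, [0, 14, 12], [0, 0, 0]]
    - [0, [0, 16.5, 14], [0, 0, 0]]
    - [0, [0, 19, 16], [0, 0, 0]]
    - [0, [0, 21, 18], [0, 0, 0]]
    - [0, [0, 23.5, 20], [0, 0, 0]]
    - [0, [0, 25, 21], [0, 0, 0]]
    - [0, [0, 26, 22], [0, 0, 0]]

```text
time_s: 15.6
tcp_pos: [0.5929, -0.1565, 0.0639]
eef_rot: [140.1, 0.0, -160.9]
contact_force: [1.7, -4.3, 2.7]
gripper_width: 0.0002
gripper_force: 2.1
```

```bash
cat > chk.py <<'E'
from h import *
p,R,st=cur(); print("tcp",C(p),st["contact_force"].round(1),st["time_s"])
A,d=r.capture("top"); K=(cloud("top",d)-O)*1000; c=np.stack([K@U,K@V,K[...,2]],-1)
m=(A.max(2)<90)&(c[...,2]>80)&(c[...,2]<97)&(abs(c[...,1])<52)&(c[...,0]>-185)&(c[...,0]<85)
m&=abs(c[...,1])<40; print("dark s max (foot)",np.percentile(c[m][:,0],[1,98,99.5]).round(1),m.sum())
s=(A.min(2)>120)&(c[...,2]>76)&(c[...,2]<90)&(abs(c[...,1])<40)&(c[...,0]>60)&(c[...,0]<100); print("stop s",np.percentile(c[s][:,0],[2,50,98]).round(1),s.sum())
E
python3 chk.py
```

```text
tcp [-1.273e+02  1.000e-01  6.390e+01] [ 1.7 -4.3  2.7] 15.6
dark s max (foot) [-113.5   60.4   61.2] 895
stop s [62.9 80.3 86.4] 213
```

Request:
carry_out:
  deltas:
    - [0, [0, 0.8, 0.6], [0, 0, 0]]
    - [0, [0, 1.5, 1.3], [0, 0, 0]]
    - [0, [0, 2.3, 1.9], [0, 0, 0]]
    - [0, [0, 3, 2.5], [0, 0, 0]]

```text
time_s: 16.05
tcp_pos: [0.5916, -0.153, 0.0638]
eef_rot: [140.1, 0.0, -160.9]
contact_force: [1.2, -4.0, 3.1]
gripper_width: 0.0001
gripper_force: 2.1
```

Request:
carry_out:
  deltas:
    - [0, [0, 0.4, 0.3], [0, 0, 0]]
    - [0, [0, 0.8, 0.6], [0, 0, 0]]

```text
time_s: 16.25
tcp_pos: [0.5913, -0.152, 0.0638]
eef_rot: [140.1, 0.0, -160.9]
contact_force: [1.5, -3.5, 3.0]
gripper_width: 0.0004
gripper_force: 2.0
```

Request:
carry_out:
  deltas:
    - [0, [0, 0.4, 0.3], [0, 0, 0]]
    - [0, [0, 0.8, 0.6], [0, 0, 0]]

```text
time_s: 16.45
tcp_pos: [0.5909, -0.151, 0.0638]
eef_rot: [140.1, -0.0, -160.9]
contact_force: [1.4, -3.2, 2.4]
gripper_width: 0.0006
gripper_force: 1.9
```

```bash
python3 chk.py
```

```text
tcp [-1.215e+02  1.000e-01  6.380e+01] [ 1.4 -3.2  2.4] 16.45
dark s max (foot) [-107.4   66.5   67.4] 863
stop s [74.7 80.6 86.3] 204
```

No stop contact yet; keep creeping, watching the force.

Request:
carry_out:
  deltas:
    - [0, [0, 0.4, 0.3], [0, 0, 0]]
    - [0, [0, 0.8, 0.6], [0, 0, 0]]
    - [0, [0, 1.2, 1], [0, 0, 0]]

```text
time_s: 16.8
tcp_pos: [0.5904, -0.1495, 0.0638]
eef_rot: [140.1, -0.0, -160.9]
contact_force: [1.3, -2.8, 2.4]
gripper_width: 0.0005
gripper_force: 1.9
```

Request:
carry_out:
  deltas:
    - [0, [0, 0.4, 0.3], [0, 0, 0]]
    - [0, [0, 0.8, 0.6], [0, 0, 0]]

```text
time_s: 17.0
tcp_pos: [0.59, -0.1485, 0.0639]
eef_rot: [140.1, -0.0, -160.9]
contact_force: [1.6, -3.3, 2.7]
gripper_width: 0.0002
gripper_force: 1.7
```

Request:
carry_out:
  deltas:
    - [0, [0, 0.4, 0.3], [0, 0, 0]]
    - [0, [0, 0.8, 0.6], [0, 0, 0]]

```text
time_s: 17.2
tcp_pos: [0.5897, -0.1476, 0.0639]
eef_rot: [140.1, -0.0, -160.9]
contact_force: [0.8, -3.0, 0.8]
gripper_width: 0.0008
gripper_force: 1.6
```

```bash
python3 chk.py; python3 nx.py 88 90 1 19 28 pics/n7.png; python3 - <<'E'
from h import *
f=np.load("last.npz"); A=f["A"][205:300,300:410]; B=f["B"][225:310,310:400]
cv2.imwrite("pics/n7.png",np.hstack([cv2.resize(A,(440,380)),cv2.resize(B,(360,380))])[:,:,::-1])
E
```

```text
tcp [-117.9    0.2   63.9] [ 0.8 -3.   0.8] 17.2
dark s max (foot) [-103.1   71.1   71.9] 842
stop s [74.7 80.6 86.4] 204
[-1.178e+02  1.000e-01  6.390e+01] phi 39.9 17.25 0.0005538843409904033 1.518687512143515 [ 1.1 -3.4  1.3]
90.0 0.84 [1.6, 4.0, -3.4] [-0.264, 0.0, -0.0]
```

View pics/n7.png

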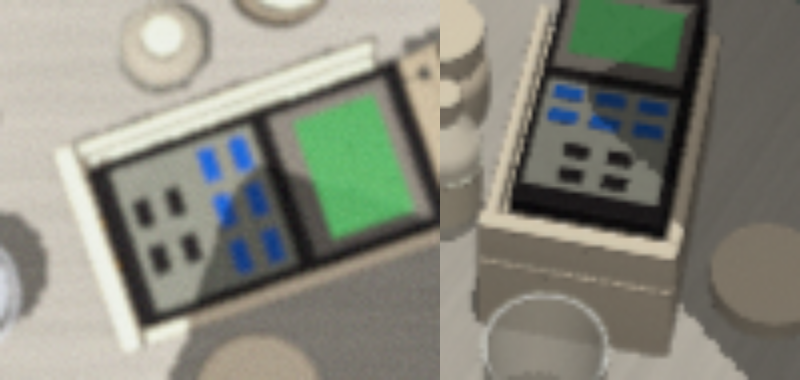

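The foot (left edge near (95,170)–(150,320)) is within a few mm of the stop strip, still a thin gap, and straight. Continue until the force rises.

Request:
carry_out:
  deltas:
    - [0, [0, 0.4, 0.3], [0, 0, 0]]
    - [0, [0, 0.8, 0.6], [0, 0, 0]]

```text
time_s: 17.55
tcp_pos: [0.5894, -0.1466, 0.0639]
eef_rot: [140.1, -0.0, -160.9]
contact_force: [0.8, -2.5, 0.2]
gripper_width: 0.0004
gripper_force: 1.3
```

Request:
carry_out:
  deltas:
    - [0, [0, 0.4, 0.3], [0, 0, 0]]
    - [0, [0, 0.8, 0.6], [0, 0, 0]]

```text
time_s: 17.75
tcp_pos: [0.5891, -0.1459, 0.0639]
eef_rot: [140.1, -0.0, -160.9]
contact_force: [1.9, -4.7, -1.2]
gripper_width: 0.0004
gripper_force: 2.1
```

Request:
carry_out:
  deltas:
    - [0, [0, 0.4, 0.3], [0, 0, 0]]
    - [0, [0, 0.8, 0.6], [0, 0, 0]]

```text
time_s: 17.95
tcp_pos: [0.5894, -0.1456, 0.064]
eef_rot: [140.2, 0.0, -161.0]
contact_force: [2.2, -6.7, -1.9]
gripper_width: 0.0001
gripper_force: 3.4
```

Request:
carry_out:
  deltas:
    - [0, [0, 0.4, 0.3], [0, 0, 0]]
    - [0, [0, 0.8, 0.6], [0, 0, 0]]

```text
time_s: 18.15
tcp_pos: [0.5897, -0.1453, 0.064]
eef_rot: [140.3, 0.1, -161.0]
contact_force: [4.0, -8.4, -1.7]
gripper_width: 0.0004
gripper_force: 4.7
```

```bash
python3 chk.py
```

```text
tcp [-115.8   -0.6   64. ] [ 4.  -8.4 -1.7] 18.15
dark s max (foot) [-100.7   72.3   73. ] 796
stop s [61.2 80.1 86.3] 217
```

Force climbs while the tool stalls: the foot is on the stop. Back straight off, then retreat upwards.

Request:
carry_out:
  deltas:
    - [0, [0, -3, -2.5], [0, 0, 0]]
    - [0, [0, -8, -6.5], [0, 0, 0]]
    - [0, [0, -16, -13], [0, 0, 0]]
    - [0, [0, -30, -25], [0, 0, 0]]
    - [0, [0, -30, -50], [0, 0, 0]]
    - [0, [0, -30, -90], [0, 0, 0]]
    - [0, [0, -30, -130], [0, 0, 0]]
    - [0, [0, -30, -130], [0, 0, 0]]
    - [0, [0, -30, -130], [0, 0, 0]]

```text
time_s: 19.1
tcp_pos: [0.6234, -0.2455, 0.1451]
eef_rot: [140.1, 0.1, -161.0]
contact_force: [0.1, -0.1, -1.0]
gripper_width: 0.0007
gripper_force: 0.0
```

```bash
python3 chk.py; python3 nx.py 88 90 1 19 28 pics/n8.png;python3 fit.py; python3 - <<'E'
from h import *
f=np.load("last.npz"); X=cloud("top",f["dA"])
for nm,(u,v) in dict(buffer=(340,215),jar=(370,195),cup=(289,277),lid=(365,303),carton=(277,225)).items():
    print(nm,np.round(np.median(X[v-4:v+5,u-4:u+5].reshape(-1,3),0)*1000))
E
```

```text
tcp [-221.5    0.3  145.1] [ 0.1 -0.1 -1. ] 19.1
dark s max (foot) [-104.2   72.3   73. ] 852
stop s [60.9 80.6 86.4] 206
[-220.4    0.5  144.2] phi 39.9 19.15 0.0005765904595361539 0.0 [ 0.2 -0.6 -0.1]
90.0 0.84 [1.3, 31.1, 124.0] [-0.263, 0.0, -0.001]
1537 1236 normal [-0.005 -0.01   1.   ] theta 90.3 centroid [-18.4   0.8  89.3] s range [-102.   58.] z [86. 93.]
buffer [635.   5.  94.]
jar [683. -62.  65.]
cup [499. 122.   4.]
lid [487.  -8. 664.]
carton [610. 138. 125.]
```

```bash
python3 -c "
from plant import r
print(r.close_job())"
```

```text
the job is handed in; nothing more can be done
None
```

I tipped the meter over under control onto its back, slid it home until its foot met the end stop, released it and handed the job in; the judge's result was not shown, and in the last check the bystanders were unmoved except the lid and spatula, which I could not re-check.

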